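# Refit the return spring and pressing head of a coin-capsule press

### The arm

A 6-joint arm with a two-finger parallel gripper is mounted at the origin on the work surface. World frame = base frame: x ahead of the robot, y to its left, z up, the work surface at z = 0. Lengths are in m, angles in degrees, forces in N, time in s.
With the tool pointing down it reaches from about 0.275 to 1 m from the base axis. Payload 8.4 kg.
Tool frame: the origin (TCP) lies midway between the tips of the shut fingers; the grasp point (between the pads) lies 19 mm behind it (grasp_offset is the distance from the TCP to the grasp point, in m); z points along the fingers, y is the line along which they close (so a half turn about z gives the same grasp; the last joint's range is limited). The gripper opens to 85 mm and grips with 20 to 120 N. Pads are 22 mm wide; open, the fingers measure 114 mm over their backs; the gripper's body (76 mm by 85 mm) begins 54 mm behind the grasp point. The pads swing forward as they close: fully open they stand 13 mm farther back than shut.
Start: joints at [64.664, 20.225, 93.587, -0, 66.188, -0.138], TCP at [0.266, 0.566, 0.231] pointing down, gripper open.
Joint ranges: [-150.9, 150.9], [-52.94, 120.26], [3.33, 152.33], [-74.26, 254.26], [0, 154.13], [-172.89, 172.89]. Speed limits (degrees/s): [127.2, 127.2, 159.86, 180, 180, 180].

### API

Orientations are given as a 3x3 rotation matrix whose columns are the frame's x, y, z axes.
In Python, from cell import * gives the robot as it stands.
- The arm moves only by the tool servo_tool, never from a script. Its argument "moves" is a list of rows, each a list of 4 numbers: the shift along the tool's x, y, z in units of 40 mm (1.0 is 40 mm), then the turn about the tool's z in units of 8 degrees (1.0 is 8 degrees). In form: [[tx, ty, tz, spin], ...]. A call has 1 to 8 rows; each row is the pose to reach, as a shift and turn from the pose commanded when the call began, along the tool's axes at that moment; what a row does not reach only later rows make up. A row lasts 1/10 s, in which the tool goes at most 50 mm and 8.59 degrees, less where a joint would pass 70% of its speed; a pose out of reach is approached as far as the arm can. A call with a gripper value outside its range is refused whole. "claw" is the opening, from 0 (shut) to 1 (fully open), set as the call begins (left out, the last holds). The fingers move at their own pace and stop on an object; "force" is the grip in N (left out, the last holds). Time passes only in rows, so rows that repeat a pose let the fingers close. It gives the time, the measured TCP pose, the force, the opening and the grip force at its end, in the units of the state.
- state(): the state, without advancing time (a new reading comes with each control period).
- capture(name): name is "side" or "top"; returns (picture, depth): 480x640x3 uint8, red, green, blue; 480x640 float32, m along the optical axis (not along the pixel's ray), 0 where there is no reading.
- camera_info(name): a dict with "fx", "fy", "cx", "cy" (pixels), "rvec" (rotation vector, rad) and "tvec" (3), from world to camera coordinates, as OpenCV has them. Camera axes: x right, y down, z forward; pixel columns grow to the right and rows downward; lengths in m; the calibration is good to about 2 mm. A picture is of the moment at which its call begins. camera_info takes no time and is no camera call.
- job_done(): hands the job in; it is judged then, once.
Trained networks look in the newest picture that a camera, given by its name, has taken for a name from the list of things; names that differ only in an ending like _2 or _b are one class to them, and where a whole thing is asked for, a point or a joint stands for the part that bears it (a point fixed in the world has none). Each returns a list of dicts, best first, with "p" (0 to 1); they miss things now and then, are a little off and sometimes report something else, mostly with a low value. They report only what shows in the picture. A call takes as long as a camera call. They do not tell look-alikes from the thing itself.
- silhouettes(camera, query): "mask" (480x640 bool, what is visible of it) and "uv" ([column, row] in pixels, amid what is visible of it).
The state is a dict: "clock": time; "qpos": joint angles; "qd": joint speeds; "joint_efforts": joint torques, N m; "tool_pos": TCP position; "ee_rot": TCP orientation; "force": force on the tool from outside, world axes, zero at the start; "moment": the same for the moment, N m; "gripper_width": finger opening in m; "grasp_force": force on a finger pad.
Only numpy, scipy, OpenCV 4.12 (cv2) and the standard library are available. Lean on these libraries where they do the work, as an engineer would, in place of code of your own. Each camera call takes 0.05 s, during which the arm holds its last target. There are 200 camera calls.

### The job

Put the coin-capsule press back together. Thread the return spring, slotted brass collar downwards, over the post, twisting it a little where it snags so that the slot gets past first the upper and then the lower red lug, until the collar is fully home on the base. Then set the pressing head over the post on top of the spring, push it down until the spring gives by about 6 mm, and leave the head resting upright on the spring, with everything else left where it was.

Things in the scene. Friction and masses are not known exactly. Their poses are not given: they have to be found in the camera images.
- post_foot (a point): Press: fixed blue base plate 100 (its x) x 110 (its y) x 20 mm high; upright steel post in its middle, 12 mm diameter, 72 mm tall above the plate, top 6 mm tapering to 7 mm. Point: foot of the post on the plate's top face, z up. Two brass pillars, 10 mm diameter, 35 mm tall, stand 42 mm from the post along +y and -y: fingers fit best closing along x (within 0.6 rad).
- upper_lug (a point): Outer end of the post's upper red lug, at its top edge. The lug points along +x of the post_foot frame, reaches 10.5 mm from the post's axis, is 4 mm wide and spans 44 to 47 mm above the plate.
- lower_lug (a point): Outer end of the post's lower red lug, at its top edge. Same size; turned 0.8 rad counter-clockwise (seen from above) from the upper lug; spans 22 to 25 mm above the plate. The spring's 6 mm collar turns freely between the two lugs.
- spring_mid (a point): Loose steel spring standing upright, 55 mm tall; point on its axis half-way up, z up. Coils 29 mm outer, about 23 mm inner diameter, clear of the lugs. Bottom 6 mm is a brass collar 34 mm across, bore 14.4 mm, with a slot 8.5 mm wide (red cheeks) through to the rim along +x of this frame; the collar passes a lug only with the slot over it. Grip the coils 28 to 55 mm up. About 60 g.
- spring_slot (a point): Middle of the slot in the spring's collar: 12 mm from the spring's axis along +x of the spring_mid frame, 3 mm above the spring's bottom.
- coil (a joint): How far the spring is compressed (m): 0 when free, at most 0.009; about 900 N/m. The upper coils move down relative to the collar.
- head_mid (a point): Loose pressing head standing upright, 50 mm tall; point on its axis half-way up, z up. Aluminium flange 36 mm across, 12 mm high at the bottom; above it a round black stem 24 mm in diameter with a yellow top. A 14.8 mm bore, 42 mm deep, opens in the underside. About 120 g. At rest on the spring its bottom is about 53 mm above the base plate.
- tube0_mid (a point): Bystander: clear coin tube with blue cap, 31 mm in diameter, 82 mm tall, standing loose; point half-way up.
- tube1_mid (a point): Bystander: clear coin tube with green cap, 31 mm in diameter, 82 mm tall, standing loose; point half-way up.
- round0: Bystander: silver round lying flat, 39 mm in diameter, 4 mm thick, loose; origin at its underside.
- round1: Bystander: silver round, the same size, loose.
- round2: Bystander: silver round, the same size, loose, near the press.
- bell: Bystander: brass desk bell on a wooden foot, 72 mm across, 55 mm tall, loose; origin at its underside. It stands beyond the press; further off on that side, over 0.75 m from the base, are a fixed chrome stand magnifier (150 mm tall) and a fixed low red pen tray.
Not all that is in view belongs to the job. What is shaped like the part that bears head_mid but purple is not meant.

How it is judged:
By the outcome, as a careful person would: the job done as asked, in the order asked, and still so for the second after the job is handed in, with the robot touching nothing.
It also fails if it takes over 61 s, if anything falls off the work surface, if the arm or the gripper's body presses on something with over 40 N, if the wrist force passes 120 N, or if a joint passes its speed limit or range.

## Working session

There is one attempt and no reset: what is moved stays moved. The work goes in short steps, Python scripts to look and compute and a tool call to move; the robot and the scene stay as the last step left them, time stands still between calls to the robot, and variables do not carry over. Pictures are saved under pics/ and viewed, at most 10 in all, crops included, and the job is handed in when it is done.

Besides the shell and the picture viewer there is one more tool, called after "Request:" as a command line: name --pt "numbers of a row" for each row, then --argument value for the rest. servo_tool: Moves the arm, as the interface text tells. Its arguments: {"type":"object","properties":{"moves":{"type":"array","items":{"type":"array","items":{"type":"number"}}},"claw":{"type":"number"},"force":{"type":"number"}},"required":["moves"]}

```bash
ls; mkdir -p pics; cat > h.py <<'E'
from cell import *
import numpy as np, cv2
def cam(n):
    c=camera_info(n); R=cv2.Rodrigues(np.array(c["rvec"],float))[0]; return c,R,np.array(c["tvec"],float).ravel()
def cloud(n,d):
    c,R,t=cam(n); v,u=np.mgrid[0:480,0:640]
    P=np.stack([(u-c["cx"])/c["fx"]*d,(v-c["cy"])/c["fy"]*d,d],-1)
    return (P-t)@R
def ray(n,uv,z):
    c,R,t=cam(n); o=-R.T@t; r=R.T@np.array([(uv[0]-c["cx"])/c["fx"],(uv[1]-c["cy"])/c["fy"],1]); return o+r*(z-o[2])/r[2]
def proj(n,p):
    c,R,t=cam(n); q=R@np.array(p,float)+t; return q[0]/q[2]*c["fx"]+c["cx"],q[1]/q[2]*c["fy"]+c["cy"]
def save(n,im): cv2.imwrite("pics/"+n+".png",im[...,::-1])
E
python3 - <<'E'
from h import *
s=state(); print(s["clock"],s["tool_pos"],s["ee_rot"])
ims=[]
for n in("top","side"):
    im,d=capture(n); ims.append(im); P=cloud(n,d); np.savez(n+"0.npz",im=im,d=d)
    c,R,t=cam(n); print(n,-R.T@t, R[2])
    for q in ["post_foot","upper_lug","lower_lug","spring_mid","spring_slot","head_mid","tube0_mid","tube1_mid","round2","bell"]:
        for r in silhouettes(n,q)[:3]:
            m=r["mask"]&(d>0); p=P[m]
            print(q,round(r["p"],2),np.round(r["uv"]),m.sum(), np.round(np.r_[np.median(p,0),p.min(0),p.max(0)],3) if m.sum() else "")
    save(n,im)
E
```

```text
pics
0.0 [0.26589167 0.56506992 0.23055278] [[-9.04839502e-01  4.25752406e-01 -6.03021400e-04]
 [ 4.25752833e-01  9.04838570e-01 -1.29893234e-03]
 [-7.38654844e-06 -1.43206336e-03 -9.99998975e-01]]
top [0.39085769 0.0387077  1.19922892] [ 1.71944229e-01 -9.64317748e-04 -9.85106214e-01]
post_foot 0.55 [334. 253.] 2813 [ 0.564  0.008  0.02   0.504 -0.057 -0.006  0.632  0.072  0.096]
post_foot 0.3 [489. 288.] 296 [ 0.503 -0.3    0.026  0.487 -0.323 -0.006  0.521 -0.288  0.056]
upper_lug 0.67 [332. 255.] 2772 [ 0.564  0.008  0.02   0.505 -0.058  0.     0.627  0.072  0.096]
lower_lug 0.7 [333. 255.] 2765 [ 0.564  0.009  0.02   0.505 -0.059 -0.003  0.626  0.072  0.096]
spring_mid 0.57 [215. 310.] 298 [ 0.453  0.24   0.015  0.437  0.222 -0.006  0.471  0.255  0.061]
spring_mid 0.28 [490. 288.] 296 [ 0.503 -0.3    0.032  0.489 -0.323  0.002  0.522 -0.288  0.056]
spring_slot 0.78 [210. 310.] 281 [ 0.453  0.242  0.019  0.436  0.224 -0.006  0.471  0.264  0.061]
spring_slot 0.74 [239. 293.] 266 [ 0.49   0.191  0.005  0.474  0.174 -0.003  0.508  0.209  0.012]
head_mid 0.74 [454. 294.] 263 [ 0.495 
[... 1505 characters left out ...]
15  0.029  0.489 -0.328 -0.001  0.524 -0.281  0.054]
head_mid 0.91 [308. 392.] 520 [ 0.496 -0.244  0.028  0.48  -0.254 -0.003  0.515 -0.223  0.054]
tube0_mid 0.79 [272. 208.] 546 [0.524 0.13  0.057 0.51  0.124 0.001 0.54  0.159 0.086]
tube1_mid 0.96 [333. 323.] 680 [ 0.565 -0.154  0.065  0.552 -0.161 -0.     0.595 -0.114  0.086]
round2 0.59 [278. 291.] 321 [ 0.493 -0.028  0.005  0.474 -0.046 -0.001  0.512 -0.008  0.009]
round2 0.49 [254. 208.] 207 [ 0.492  0.185  0.004  0.474  0.166 -0.001  0.51   0.206  0.01 ]
bell 0.73 [412. 243.] 1117 [ 0.754 -0.009  0.031  0.726 -0.031 -0.003  0.798  0.058  0.057]
bell 0.61 [312. 262.] 2959 [ 0.564 -0.003  0.02   0.506 -0.062 -0.003  0.634  0.084  0.094]
```

```bash
python3 - <<'E'
from h import *
a=np.load("top0.npz")["im"]; b=np.load("side0.npz")["im"]
cr=lambda im,u,v,w,s:cv2.resize(im[v-w:v+w,u-w:u+w],(s,s),interpolation=cv2.INTER_CUBIC)
save("full",np.hstack([cv2.resize(a[130:350,170:530],(400,244)),cv2.resize(b[130:480,170:530],(400,389))[:244]])) if 0 else None
save("topfull",cv2.resize(a[120:370,150:550],(800,500)))
save("crops",np.vstack([np.hstack([cr(a,214,306,22,260),cr(b,229,181,24,260),cr(b,308,392,28,260)]),np.hstack([cr(a,332,252,40,260),cr(b,310,262,44,260),cr(b,318,432,32,260)])]))
E
```

```text
(no output)
```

View pics/topfull.png

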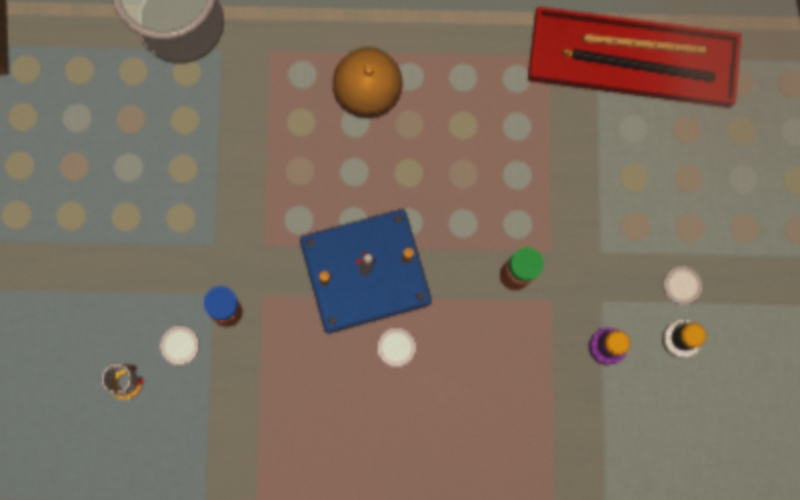

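View pics/crops.png

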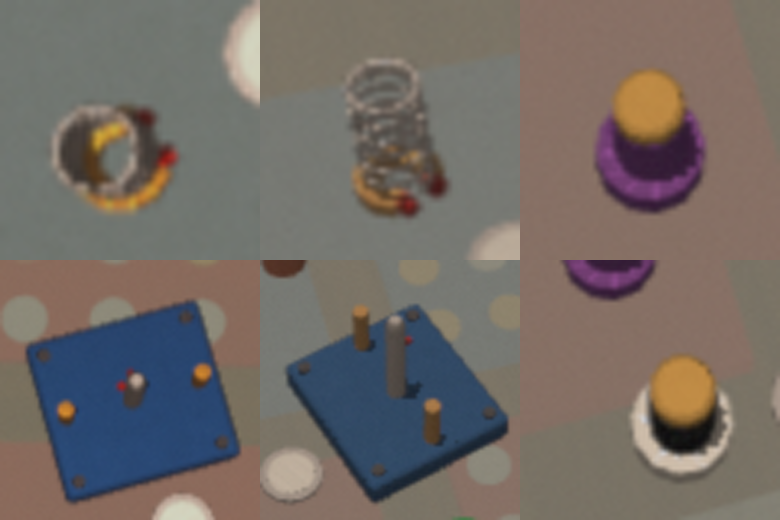

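Top view: the real head (white/aluminium flange) is at (490,288). The purple look-alike is at (454,294). Spring at (213,308), with its red slot cheeks facing right. Post at about (333,253), between brass pillars on the blue plate. Candidates for the head are (490,288) and (454,294), and the crop confirms the aluminium one at (490,288). The only spring is at (213,308). Next I'll measure poses.

```bash
python3 - <<'E'
from h import *
for n in("top","side"):
    z=np.load(n+"0.npz"); im=z["im"]; d=z["d"]; P=cloud(n,d); hsv=cv2.cvtColor(im,cv2.COLOR_RGB2HSV)
    H,S,V=[hsv[...,i].astype(int) for i in range(3)]
    near=lambda x,y,r:(np.hypot(P[...,0]-x,P[...,1]-y)<r)&(d>0)
    m=near(.565,.005,.1)&(H>95)&(H<125)&(S>120)&(abs(P[...,2]-.02)<.006)
    pts=np.array([ray(n,(u,v),.02)[:2] for v,u in np.argwhere(m)],np.float32)*1000
    print(n,"plate",cv2.minAreaRect(pts))
    # brass pillars tops
    m=near(.565,.005,.075)&(H>8)&(H<25)&(S>120)&(P[...,2]>.04)
    nn,l,st,ce=cv2.connectedComponentsWithStats(m.astype(np.uint8))
    for i in range(1,nn):
        k=(l==i); 
        if k.sum()<4: continue
        q=P[k]; hi=q[:,2]>q[:,2].max()-.006
        vu=np.argwhere(k)[hi].mean(0); print("pillar",k.sum(),np.round(q[hi].mean(0),4),ray(n,vu[::-1],.055)[:2])
    m=near(.565,.005,.03)&(P[...,2]>.088); vu=np.argwhere(m).mean(0); print("posttop",m.sum(),ray(n,vu[::-1],.091))
    def reds(x,y,r):
        m=((H<8)|(H>172))&(S>120)&(near(x,y,r)|((d==0)&False)); nn,l,st,ce=cv2.connectedComponentsWithStats(m.astype(np.uint8),connectivity=4)
        for i in range(1,nn): print("red",st[i,4],ce[i].round(1),np.round(np.median(P[l==i],0),4),np.round(ray(n,ce[i],.006),4), np.round(ray(n,ce[i],.066),4),np.round(ray(n,ce[i],.044),4))
    print("lugs");reds(.565,.005,.03); print("spring");reds(.455,.238,.04)
    m=near(.453,.236,.03)&(P[...,2]>.049); q=np.array([ray(n,(u,v),.054)[:2] for v,u in np.argwhere(m)],np.float32)*1000
    print("springtop",cv2.minEnclosingCircle(q),len(q))
    m=near(.503,-.305,.03)&(P[...,2]>.044); q=np.array([ray(n,(u,v),.05)[:2] for v,u in np.argwhere(m)],np.float32)*1000
    print("headtop",cv2.minEnclosingCircle(q),q.mean(0))
    m=near(.455,.238,.03)&(H>10)&(H<28)&(S>110)&(P[...,2]<.012); q=np.array([ray(n,(u,v),.006)[:2] for v,u in np.argwhere(m)],np.float32)*1000
    print("collar",cv2.minEnclosingCircle(q),len(q))
    for o in ("tube0",(.523,.142)),("tube1",(.566,-.142)):
        m=near(*o[1],.03)&(P[...,2]>.07);print(o[0],P[m].mean(0).round(3))
E
```

```text
top plate ((565.0534057617188, 7.465370178222656), (96.75410461425781, 106.6688461303711), 16.568378448486328)
pillar 25 [ 0.5779 -0.0326  0.056 ] [ 0.57802789 -0.0326743 ]
pillar 20 [0.5541 0.0475 0.0566] [0.55429596 0.04753179]
posttop 22 [0.56607147 0.00697198 0.091     ]
lugs
red 5 [329.2 250.4] [0.5704 0.0146 0.0466] [0.576  0.0135 0.006 ] [0.5667 0.0147 0.066 ] [0.5701 0.0143 0.044 ]
spring
red 4 [216.  303.5] [0.4659 0.234  0.0067] [0.4659 0.2345 0.006 ] [0.4621 0.2247 0.066 ] [0.4635 0.2283 0.044 ]
red 8 [219.5 310.1] [0.4532 0.227  0.0072] [0.4531 0.227  0.006 ] [0.45   0.2176 0.066 ] [0.4511 0.221  0.044 ]
springtop ((453.0645751953125, 241.52984619140625), 14.247523307800293) 69
headtop ((504.97454833984375, -305.3583679199219), 12.243420600891113) [ 505.04514 -305.6595 ]
collar ((449.7862243652344, 240.2442169189453), 15.145578384399414) 72
tube0 [0.523 0.143 0.082]
tube1 [ 0.566 -0.142  0.082]Traceback (most recent call last):
  File "<stdin>", line 7, in <module>
  File "h.py", line 10, in ray
    c,R,t=cam(n); o=-R.T@t; r=R.T@np.array([(uv[0]-c["cx"])/c["fx"],(uv[1]-c["cy"])/c["fy"],1]); return o+r*(z-o[2])/r[2]
          ~~~^^^
  File "h.py", line 4, in cam
    c=camera_info(n); R=cv2.Rodrigues(np.array(c["rvec"],float))[0]; return c,R,np.array(c["tvec"],float).ravel()
ValueError: time passes only in moves, steps and waits
```

```bash
python3 - <<'E'
import re
s=open("h.py").read()
s=s.replace("def cam(n):","import functools\n@functools.lru_cache(None)\ndef cam(n):")
open("h.py","w").write(s)
E
python3 - <<'E'
from h import *
n="side"
z=np.load(n+"0.npz"); im=z["im"]; d=z["d"]; P=cloud(n,d); hsv=cv2.cvtColor(im,cv2.COLOR_RGB2HSV)
H,S,V=[hsv[...,i].astype(int) for i in range(3)]
near=lambda x,y,r:(np.hypot(P[...,0]-x,P[...,1]-y)<r)&(d>0)
R=lambda m,z:np.array([ray(n,(u,v),z)[:2] for v,u in np.argwhere(m)],np.float32)*1000
m=near(.565,.005,.1)&(H>95)&(H<125)&(S>120)&(abs(P[...,2]-.02)<.004)
print("plate",cv2.minAreaRect(R(m,.02)))
m=near(.565,.005,.075)&(H>8)&(H<25)&(S>120)&(P[...,2]>.03)
nn,l,st,ce=cv2.connectedComponentsWithStats(m.astype(np.uint8))
for i in range(1,nn):
    k=(l==i)&(P[...,2]>.051); print("pillar",R(k,.055).mean(0),k.sum())
print("post",R(near(.565,.005,.03)&(P[...,2]>.086),.089).mean(0))
def reds(x,y,r):
    m=((H<8)|(H>172))&(S>120)&near(x,y,r); nn,l,st,ce=cv2.connectedComponentsWithStats(m.astype(np.uint8),connectivity=4)
    for i in range(1,nn): print("red",st[i,4],ce[i].round(1),np.round(np.median(P[l==i],0),4),np.round(ray(n,ce[i],.004),4))
reds(.565,.005,.03);reds(.455,.238,.04)
q=R(near(.453,.238,.03)&(P[...,2]>.047),.054); print("springtop",cv2.minEnclosingCircle(q),len(q))
q=R(near(.503,-.305,.03)&(P[...,2]>.044),.05); print("headtop",cv2.minEnclosingCircle(q))
q=P[near(.455,.238,.025)&(H>10)&(H<28)&(S>110)&(P[...,2]<.012)]; print("collar",q.min(0),q.max(0))
E
```

```text
plate ((566.974365234375, 1.1281204223632812), (97.78600311279297, 108.41371154785156), 16.088945388793945)
pillar [555.966    43.37495] 19
pillar [580.10223 -36.74817] 20
post [567.96967     4.0478387]
red 3 [315.7 244.3] [0.5774 0.0081 0.0669] [0.5895 0.0548 0.004 ]
red 5 [237.4 190.8] [0.4683 0.2304 0.0059] [0.4688 0.2327 0.004 ]
red 8 [231.9 194.1] [0.4561 0.2248 0.0065] [0.4562 0.2263 0.004 ]
springtop ((454.22625732421875, 236.69239807128906), 17.829273223876953) 75
headtop ((506.29058837890625, -309.9895935058594), 12.462695121765137)
collar [0.43871043 0.22209703 0.00364578] [0.46261376 0.25585486 0.00933711]
```

```bash
cat >> h.py <<'E'
def go(x,y,z,yaw=None):
    s=state(); R=np.array(s["ee_rot"]); p=np.array(s["tool_pos"])
    u=R.T@(np.array([x,y,z])-p)/.04; a=np.degrees(np.arctan2(R[1,1],R[0,1]))
    print("t%.2f"%s["clock"],"pos",(p*1000).round(1),"yaw",a.round(1),"tilt",R[2,:2].round(4),"F",np.round(s["force"],1),"M",np.round(s["moment"],2),"w",round(s["gripper_width"],4),"g",np.round(s["grasp_force"],1))
    print("units",u.round(3),"spin",None if yaw is None else round(-(((yaw-a)+180)%360-180)/8,2),"q6",np.round(s["qpos"][5],1))
E
python3 -c "
from h import *
go(.4536,.239,.12,-25)"
```

```text
t1.10 pos [266.1 565.5 231.3] yaw 64.8 tilt [0. 0.] F [ 0.1 -0.7 -0.2] M [ 0.02 -0.05 -0.03] w 0.0853 g 0.0
units [-7.717 -5.391  2.782] spin 11.23 q6 -0.1
```

Request:
servo_tool --pt "-0.9 -0.65 0.2 1" --pt "-1.8 -1.3 0.4 2" --pt "-2.7 -1.95 0.7 3" --pt "-3.6 -2.6 1.0 4" --pt "-4.5 -3.2 1.5 5" --pt "-5.4 -3.8 2.0 6" --pt "-6.3 -4.4 2.5 7" --pt "-7.2 -5.0 2.78 8" --claw 1

```text
clock: 1.9
tool_pos: [0.4417, 0.2601, 0.1189]
ee_rot: [[-0.008, 1.0, -0.001], [1.0, 0.008, -0.001], [-0.0, -0.001, -1.0]]
force: [1.4, 0.7, 0.7]
gripper_width: 0.0856
grasp_force: 0.0
```

Request:
servo_tool --pt "0 0 0 1" --pt "0 0 0 2" --pt "0 0 0 3.23" --pt "0 0 0 3.23"

```text
clock: 2.3
tool_pos: [0.4418, 0.2618, 0.1201]
ee_rot: [[0.426, 0.905, 0.0], [0.905, -0.426, 0.0], [0.0, 0.0, -1.0]]
force: [-0.7, 0.5, -0.4]
gripper_width: 0.0855
grasp_force: 0.0
```

```bash
python3 -c "
from h import *
go(.4536,.239,.022,-25)"
```

```text
t2.30 pos [441.8 261.8 120.1] yaw -25.2 tilt [0.0002 0.0001] F [-0.7  0.5 -0.4] M [-0.02  0.01 -0.04] w 0.0855 g 0.0
units [-0.391  0.511  2.453] spin -0.03 q6 55.7
```

Request:
servo_tool --pt "-0.39 0.51 0 0" --pt "-0.39 0.51 0.8 0" --pt "-0.39 0.51 1.6 0" --pt "-0.39 0.51 2.2 0" --pt "-0.39 0.51 2.45 0" --pt "-0.39 0.51 2.45 0"

```text
clock: 2.9
tool_pos: [0.4527, 0.2389, 0.0211]
ee_rot: [[0.421, 0.907, -0.002], [0.907, -0.421, -0.001], [-0.002, -0.001, -1.0]]
force: [-0.2, 0.5, -0.1]
gripper_width: 0.0852
grasp_force: 0.0
```

Request:
servo_tool --pt "0 0 0 0" --pt "0 0 0 0" --pt "0 0 0 0" --pt "0 0 0 0" --pt "0 0 0 0" --pt "0 0 0 0" --pt "0 0 0 0" --pt "0 0 0 0" --claw 0.25 --force 20

```text
clock: 3.7
tool_pos: [0.4539, 0.2394, 0.0224]
ee_rot: [[0.423, 0.906, 0.001], [0.906, -0.423, 0.0], [0.001, 0.001, -1.0]]
force: [0.8, -0.6, 5.1]
gripper_width: 0.0287
grasp_force: 22.2
```

Request:
servo_tool --pt "0 0 0 0" --pt "0 0 0 0" --pt "0 0 0 0" --pt "0 0 0 0" --pt "0 0 0 1" --pt "0 0 0 2" --pt "0 0 0 3" --pt "0 0 0 4" --claw 0.65

```text
clock: 4.5
tool_pos: [0.4533, 0.2391, 0.022]
ee_rot: [[0.842, 0.539, -0.0], [0.539, -0.842, -0.0], [-0.0, -0.0, -1.0]]
force: [0.3, 0.0, -0.3]
gripper_width: 0.0554
grasp_force: 0.0
```

Request:
servo_tool --pt "0 0 0 1" --pt "0 0 0 2" --pt "0 0 0 3" --pt "0 0 0 4" --pt "0 0 0 5" --pt "0 0 0 6" --pt "0 0 0 7" --pt "0 0 0 7.25"

```text
clock: 5.3
tool_pos: [0.4533, 0.2391, 0.022]
ee_rot: [[0.904, -0.428, -0.0], [-0.428, -0.904, -0.0], [-0.0, 0.0, -1.0]]
force: [-0.1, 0.1, 0.4]
gripper_width: 0.0553
grasp_force: 0.0
```

Request:
servo_tool --pt "0 0 0 0" --pt "0 0 0 0" --pt "0 0 0 0" --pt "0 0 0 0" --pt "0 0 0 0" --pt "0 0 0 0" --claw 0.25 --force 30

```text
clock: 5.9
tool_pos: [0.4534, 0.2392, 0.0221]
ee_rot: [[0.906, -0.423, -0.0], [-0.423, -0.906, -0.0], [-0.0, 0.0, -1.0]]
force: [0.7, -0.9, 2.5]
gripper_width: 0.0285
grasp_force: 29.5
```

```bash
python3 - <<'E'
from h import *
go(.567,.0053,.18,-61+0)
a,d=capture("top"); b,e=capture("side"); np.savez("g.npz",a=a,d=d,b=b,e=e)
cr=lambda im,u,v,w,s:cv2.resize(im[v-w:v+w,u-w:u+w],(s,s),interpolation=cv2.INTER_CUBIC)
save("g",np.hstack([cr(a,214,306,40,390),cr(b,229,181,40,390)]))
E
```

```text
t5.90 pos [453.4 239.2  22.1] yaw -115.0 tilt [-0.      0.0001] F [ 0.7 -0.9  2.5] M [-0.08  0.09  0.03] w 0.0285 g 29.5
units [ 5.047  4.097 -3.947] spin -6.75 q6 142.7
```

View pics/g.png

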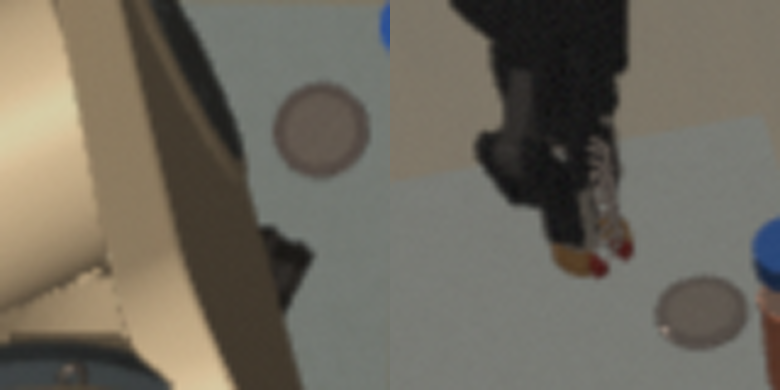

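Request:
servo_tool --pt "0 0 -0.5 0" --pt "0 0 -1.2 0" --pt "0 0 -2.1 0" --pt "0.2 0.2 -2.95 -1" --pt "0.8 0.7 -2.95 -2" --pt "1.5 1.2 -2.95 -3" --pt "2.3 1.8 -2.95 -4" --pt "3.1 2.5 -2.95 -5"

```text
clock: 6.8
tool_pos: [0.5241, 0.0951, 0.1402]
ee_rot: [[0.964, 0.265, 0.001], [0.265, -0.964, 0.0], [0.001, -0.0, -1.0]]
force: [0.5, 0.5, -0.8]
gripper_width: 0.0289
grasp_force: 29.8
```

```bash
python3 -c "
from h import *
go(.5668,.0054,.14,-37.7)"
```

```text
t6.80 pos [524.1  95.1 140.2] yaw -74.7 tilt [ 0.0007 -0.0001] F [ 0.5  0.5 -0.8] M [0.04 0.01 0.02] w 0.0289 g 29.8
units [0.435 2.446 0.006] spin -4.62 q6 84.8
```

Request:
servo_tool --pt "0.1 0.6 0 -1" --pt "0.2 1.2 0 -2" --pt "0.3 1.8 0 -3" --pt "0.4 2.3 0 -4" --pt "0.4 2.3 0 -4.6" --pt "0.4 2.3 0 -4.6" --pt "0.4 2.3 0 -4.6"

```text
clock: 7.5
tool_pos: [0.5623, 0.0115, 0.1398]
ee_rot: [[0.621, 0.784, -0.001], [0.784, -0.621, 0.0], [-0.0, -0.0, -1.0]]
force: [-0.1, 0.1, -1.3]
gripper_width: 0.0284
grasp_force: 29.8
```

```bash
cat > see.py <<'E'
from h import *
import sys
n=sys.argv[1]
b,e=capture("side"); np.savez("s"+n+".npz",im=b,d=e); P=cloud("side",e)
hsv=cv2.cvtColor(b,cv2.COLOR_RGB2HSV); H,S,V=[hsv[...,i].astype(int) for i in range(3)]
m=((H<8)|(H>172))&(S>120)&(np.hypot(P[...,0]-.567,P[...,1]-.003)<.045)&(e>0)
nn,l,st,ce=cv2.connectedComponentsWithStats(m.astype(np.uint8),connectivity=4)
for i in range(1,nn): print("red",st[i,4],ce[i].round(1),np.round(np.median(P[l==i],0),4))
v0=int(sys.argv[2]) if len(sys.argv)>2 else 245
save("s"+n,cv2.resize(b[v0-45:v0+45,265:355],(600,600),interpolation=cv2.INTER_CUBIC))
E
python3 see.py 1; python3 -c "
from h import *
go(.5668,.0054,.14,-37.7)"
```

```text
red 2 [317.  225.5] [0.5792 0.0072 0.1199]
red 2 [316.  244.5] [0.5774 0.007  0.0676]
t7.55 pos [562.3  11.6 139.9] yaw -38.4 tilt [-0.0002 -0.0004] F [ 0.3 -0.   0.2] M [-0.02  0.02  0.03] w 0.0285 g 29.8
units [-0.053  0.184 -0.003] spin -0.08 q6 39.4
```

View pics/s1.png

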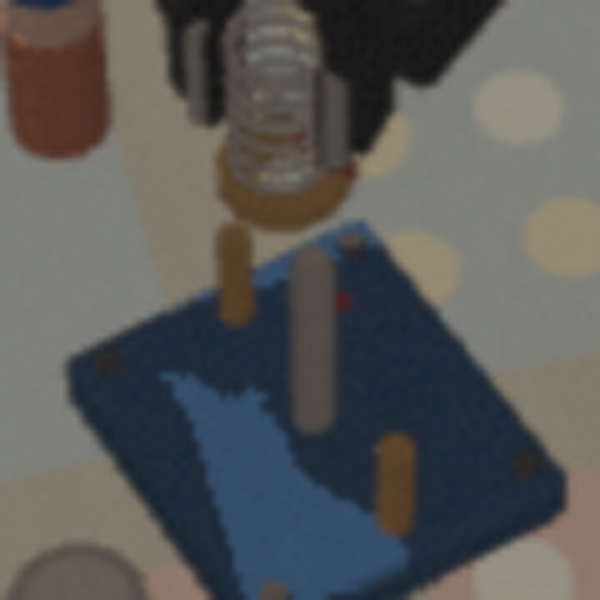

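```bash
python3 -c "
from h import *
print(proj('side',(.5623,.0116,.121)),proj('side',(.5668,.0054,.092)),proj('side',(.5668,.0054,.05)))
z=np.load('s1.npz');b=z['im'];d=z['d'];P=cloud('side',d)
m=(d>0)&(abs(P[...,2]-.121)<.006)&(np.hypot(P[...,0]-.5623,P[...,1]-.008)<.03)
vu=np.argwhere(m);print('collar u',vu[:,1].min(),vu[:,1].max(),vu.shape, P[m].mean(0))
for z0 in(.05,.06,.08):
  m=(d>0)&(abs(P[...,2]-z0)<.004)&(np.hypot(P[...,0]-.567,P[...,1]-.003)<.016);vu=np.argwhere(m);print('post u',vu[:,1].min(),vu[:,1].max(),vu[:,1].mean(),P[m].mean(0))
print(proj('side',(.5668,.0054,.08)))
"
```

```text
(np.float64(306.7072246956211), np.float64(225.14435556920992)) (np.float64(310.3430733857717), np.float64(237.91858720328509)) (np.float64(310.55168928223196), np.float64(252.3785930578697))
collar u 297 318 (157, 2) [0.56008354 0.00477091 0.1230186 ]
post u 308 314 311.47058823529414 [0.56734221 0.00096816 0.04998155]
post u 308 316 311.25 [0.56726567 0.00194019 0.06020465]
post u 308 314 311.0 [0.56694841 0.00183889 0.08019138]
(np.float64(310.4041358008618), np.float64(242.15106849872015))
```

Request:
servo_tool --pt "-0.05 0.18 0 -0.1" --pt "-0.05 0.18 0.2 -0.1" --pt "-0.05 0.18 0.4 -0.1" --pt "-0.05 0.18 0.6 -0.1" --pt "-0.05 0.18 0.8 -0.1" --pt "-0.05 0.18 1.0 -0.1" --pt "-0.05 0.18 1.1 -0.1" --pt "-0.05 0.18 1.1 -0.1"

```text
clock: 8.35
tool_pos: [0.5666, 0.0054, 0.0953]
ee_rot: [[0.608, 0.794, -0.001], [0.794, -0.608, -0.0], [-0.001, -0.001, -1.0]]
force: [0.4, -0.0, -0.7]
gripper_width: 0.0287
grasp_force: 29.8
```

```bash
python3 see.py 2; python3 -c "
from h import *
go(.5668,.0054,.086,-37.7)"
```

```text
t8.40 pos [566.9   5.3  95.8] yaw -37.4 tilt [-0.0004 -0.0004] F [-0.5 -1.  -1. ] M [-0.08  0.01 -0.01] w 0.0285 g 29.8
units [-0.    -0.003  0.244] spin 0.03 q6 37.8
```

View pics/s2.png

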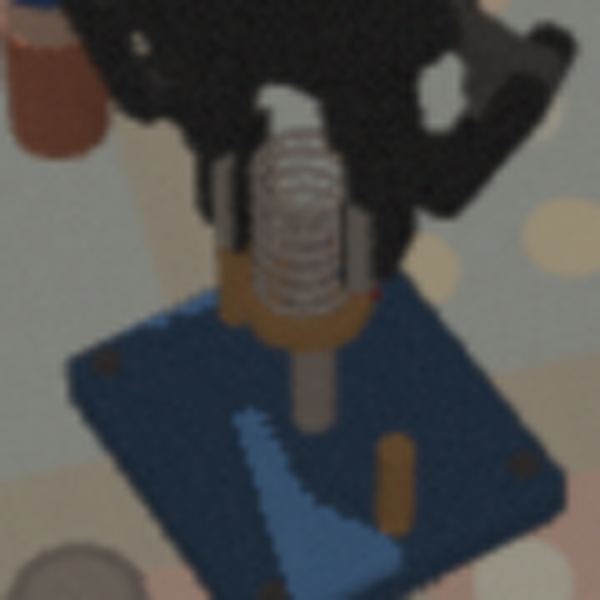

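The collar is threaded on the post, with no contact force. I'll lower it past the upper lug.

Request:
servo_tool --pt "0 0 0.1 0" --pt "0 0 0.2 0" --pt "0 0 0.25 0" --pt "0 0 0.25 0"

```text
clock: 8.8
tool_pos: [0.5668, 0.0053, 0.0858]
ee_rot: [[0.608, 0.794, -0.001], [0.794, -0.608, 0.0], [-0.0, -0.0, -1.0]]
force: [-0.6, -0.3, -0.9]
gripper_width: 0.0288
grasp_force: 29.8
```

Request:
servo_tool --pt "0 0 0.06 0" --pt "0 0 0.12 0" --pt "0 0 0.12 0"

```text
clock: 9.1
tool_pos: [0.5668, 0.0053, 0.081]
ee_rot: [[0.608, 0.794, -0.0], [0.794, -0.608, -0.0], [-0.0, -0.0, -1.0]]
force: [0.1, 0.7, -0.4]
gripper_width: 0.0287
grasp_force: 29.8
```

Request:
servo_tool --pt "0 0 0.1 0" --pt "0 0 0.19 0" --pt "0 0 0.19 0"

```text
clock: 9.4
tool_pos: [0.5668, 0.0053, 0.0731]
ee_rot: [[0.608, 0.794, -0.001], [0.794, -0.608, -0.0], [-0.0, -0.001, -1.0]]
force: [0.7, 0.8, -1.0]
gripper_width: 0.0285
grasp_force: 29.8
```

Request:
servo_tool --pt "0 0 0 -0.8" --pt "0 0 0 -1.6" --pt "0 0 0 -2.4" --pt "0 0 0 -3.2" --pt "0 0 0 -4" --pt "0 0 0 -4.8" --pt "0 0 0 -5.7" --pt "0 0 0 -5.7"

```text
clock: 10.2
tool_pos: [0.5671, 0.0053, 0.0737]
ee_rot: [[-0.144, 0.99, 0.0], [0.99, 0.144, 0.0], [0.0, 0.0, -1.0]]
force: [0.0, -0.1, -0.3]
gripper_width: 0.0287
grasp_force: 29.8
```

```bash
python3 -c "
from h import *
go(.5668,.0054,.062,8.1)"
```

```text
t10.20 pos [567.1   5.3  73.7] yaw 8.3 tilt [0. 0.] F [ 0.  -0.1 -0.3] M [ 0.02 -0.03 -0.02] w 0.0287 g 29.8
units [ 0.003 -0.007  0.292] spin 0.02 q6 -7.9
```

Free turn. Lowering past the lower lug, whose top at 45 mm corresponds to TCP at about 67 mm.

Request:
servo_tool --pt "0 0 0.1 0" --pt "0 0 0.2 0" --pt "0 0 0.3 0" --pt "0 0 0.3 0"

```text
clock: 10.6
tool_pos: [0.567, 0.0053, 0.061]
ee_rot: [[-0.141, 0.99, -0.0], [0.99, 0.141, -0.0], [0.0, -0.0, -1.0]]
force: [0.6, 0.1, -0.7]
gripper_width: 0.0284
grasp_force: 29.8
```

Request:
servo_tool --pt "0 0 0.1 0" --pt "0 0 0.2 0" --pt "0 0 0.2 0"

```text
clock: 10.9
tool_pos: [0.567, 0.0053, 0.0532]
ee_rot: [[-0.142, 0.99, -0.0], [0.99, 0.142, -0.0], [0.0, -0.0, -1.0]]
force: [0.6, 0.5, -0.7]
gripper_width: 0.0285
grasp_force: 29.8
```

Request:
servo_tool --pt "0 0 0.1 0" --pt "0 0 0.2 0" --pt "0 0 0.27 0" --pt "0 0 0.3 0" --pt "0 0 0.33 0" --pt "0 0 0.33 0"

```text
clock: 11.5
tool_pos: [0.567, 0.0053, 0.0408]
ee_rot: [[-0.142, 0.99, -0.0], [0.99, 0.142, 0.0], [0.0, -0.0, -1.0]]
force: [-1.4, -0.3, 4.3]
gripper_width: 0.0283
grasp_force: 30.8
```

```bash
python3 see.py 3; python3 -c "
from h import *
go(.567,.0053,.042,8.1)"
```

```text
red 2 [316.  244.5] [0.5774 0.0069 0.0677]
t11.55 pos [567.1   5.3  40.8] yaw 8.2 tilt [-0. -0.] F [-2.  -0.7  4.2] M [ 0.03  0.2  -0.01] w 0.0285 g 30.8
units [-0.    -0.002 -0.031] spin 0.01 q6 -7.8
```

View pics/s3.png

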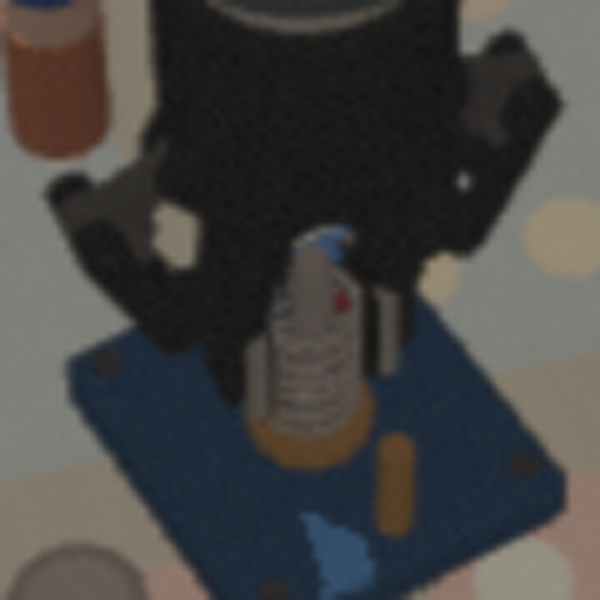

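Picture: collar flat on the base, post and upper lug inside the coils. Releasing and lifting.

Request:
servo_tool --pt "0 0 -0.03 0" --pt "0 0 -0.03 0" --pt "0 0 -0.03 0" --pt "0 0 -0.03 0" --pt "0 0 -0.03 0" --pt "0 0 -0.03 0" --pt "0 0 -0.03 0" --claw 1

```text
clock: 12.25
tool_pos: [0.5671, 0.0053, 0.0417]
ee_rot: [[-0.142, 0.99, -0.0], [0.99, 0.142, -0.0], [-0.0, -0.0, -1.0]]
force: [0.7, -0.3, -0.3]
gripper_width: 0.0858
grasp_force: 0.0
```

Request:
servo_tool --pt "0 0 -0.5 0" --pt "0 0 -1.2 0" --pt "0 0 -2 0" --pt "0 0 -2.7 0" --pt "0 0 -2.7 0"

```text
clock: 12.75
tool_pos: [0.5696, 0.0053, 0.1536]
ee_rot: [[-0.142, 0.99, 0.007], [0.99, 0.142, 0.0], [-0.001, 0.007, -1.0]]
force: [0.3, 0.7, 0.1]
gripper_width: 0.0855
grasp_force: 0.0
```

```bash
python3 see.py 4; python3 -c "
from h import *
z=np.load('s4.npz');P=cloud('side',z['d']);m=(z['d']>0)&(np.hypot(P[...,0]-.567,P[...,1]-.003)<.025)
print(np.histogram(P[m][:,2],np.arange(.02,.11,.006)))
go(.5055,-.3076,.15,8.1)"
```

```text
red 2 [316.  244.5] [0.5776 0.0078 0.0665]
(array([174,  72,  26,  31,  35,  33,  30,  41,  54,  56,  15,  25,   8,
         0]), array([0.02 , 0.026, 0.032, 0.038, 0.044, 0.05 , 0.056, 0.062, 0.068,
       0.074, 0.08 , 0.086, 0.092, 0.098, 0.104]))
t12.80 pos [568.4   5.3 151.6] yaw 8.2 tilt [-0.0005  0.004 ] F [-0.2  0.3 -0.6] M [-0.01 -0.01  0.  ] w 0.0855 g 0.0
units [-7.52  -2.668  0.034] spin 0.01 q6 -7.8
```

View pics/s4.png

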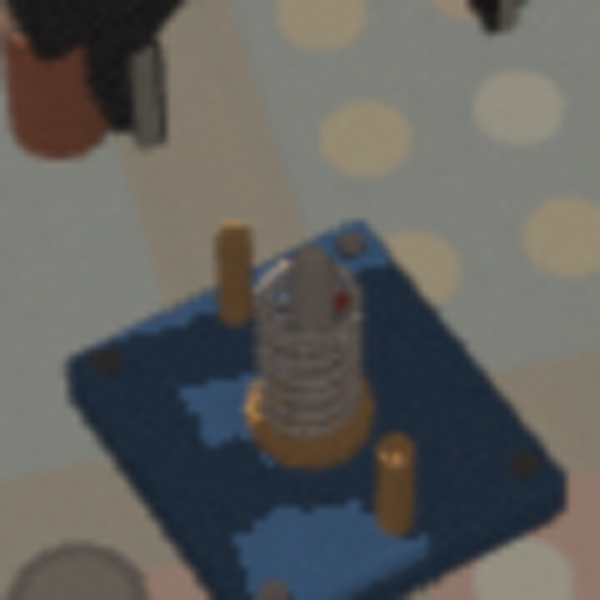

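The spring sits upright, collar home. Now to the head.

Request:
servo_tool --pt "-1 -0.35 0 0" --pt "-2 -0.7 0 0" --pt "-3 -1.05 0 0" --pt "-4 -1.4 0 0" --pt "-5 -1.8 0 0" --pt "-6 -2.15 0 0" --pt "-7 -2.5 0 0" --pt "-7.5 -2.67 0 0"

```text
clock: 13.6
tool_pos: [0.5025, -0.3095, 0.1484]
ee_rot: [[-0.14, 0.99, -0.001], [0.99, 0.14, 0.0], [0.0, -0.001, -1.0]]
force: [1.0, -0.1, 0.3]
gripper_width: 0.0855
grasp_force: 0.0
```

Request:
servo_tool --pt "0 0 0 0" --pt "0 0 0 0"

```text
clock: 13.8
tool_pos: [0.5032, -0.3064, 0.1485]
ee_rot: [[-0.141, 0.99, -0.002], [0.99, 0.141, 0.001], [0.002, -0.001, -1.0]]
force: [-0.8, 0.4, 0.4]
gripper_width: 0.0852
grasp_force: 0.0
```

```bash
python3 -c "
from h import *
go(.5055,-.3076,.019,8.1)"
```

```text
t13.80 pos [ 503.2 -306.4  148.5] yaw 8.1 tilt [ 0.0016 -0.0014] F [-0.8  0.4  0.4] M [-0.01 -0.06  0.03] w 0.0852 g 0.0
units [-0.043  0.058  3.237] spin -0.0 q6 -39.6
```

Request:
servo_tool --pt "-0.04 0.05 0.6 0" --pt "-0.04 0.05 1.4 0" --pt "-0.04 0.05 2.2 0" --pt "-0.04 0.05 2.8 0" --pt "-0.04 0.05 3.15 0" --pt "-0.04 0.05 3.23 0" --pt "-0.04 0.05 3.23 0" --pt "-0.04 0.05 3.23 0"

```text
clock: 14.6
tool_pos: [0.507, -0.3083, 0.0216]
ee_rot: [[-0.142, 0.99, 0.001], [0.99, 0.142, -0.001], [-0.001, 0.001, -1.0]]
force: [-0.0, -0.3, 0.2]
gripper_width: 0.0856
grasp_force: 0.0
```

Request:
servo_tool --pt "0 0 0 0" --pt "0 0 0 0" --pt "0 0 0 0" --pt "0 0 0 0" --pt "0 0 0 0" --pt "0 0 0 0" --pt "0 0 0 0" --pt "0 0 0 0" --claw 0.2 --force 20

```text
clock: 15.4
tool_pos: [0.5063, -0.3083, 0.0208]
ee_rot: [[-0.142, 0.99, 0.0], [0.99, 0.142, -0.0], [-0.0, 0.0, -1.0]]
force: [-1.0, 0.6, 5.3]
gripper_width: 0.0237
grasp_force: 20.1
```

Request:
servo_tool --pt "0 0 0 0" --pt "0 0 0 0" --pt "0 0 0 0" --pt "0 0 0 0" --pt "0 0 0 1" --pt "0 0 0 2" --pt "0 0 0 3" --pt "0 0 0 4" --claw 0.5

```text
clock: 16.2
tool_pos: [0.5061, -0.3081, 0.0204]
ee_rot: [[0.409, 0.912, -0.0], [0.912, -0.409, 0.0], [0.0, -0.0, -1.0]]
force: [-0.4, -0.3, -0.3]
gripper_width: 0.0423
grasp_force: 0.0
```

Request:
servo_tool --pt "0 0 0 1" --pt "0 0 0 2" --pt "0 0 0 3" --pt "0 0 0 4" --pt "0 0 0 5" --pt "0 0 0 6" --pt "0 0 0 7" --pt "0 0 0 7.25"

```text
clock: 17.0
tool_pos: [0.5061, -0.3081, 0.0204]
ee_rot: [[0.991, 0.137, -0.0], [0.137, -0.991, 0.0], [0.0, -0.0, -1.0]]
force: [-0.2, 0.2, 0.0]
gripper_width: 0.0424
grasp_force: 0.0
```

Request:
servo_tool --pt "0 0 0 0" --pt "0 0 0 0" --pt "0 0 0 0" --pt "0 0 0 0" --pt "0 0 0 0" --pt "0 0 0 0" --claw 0.2 --force 40

```text
clock: 17.6
tool_pos: [0.5062, -0.3082, 0.0206]
ee_rot: [[0.99, 0.142, 0.0], [0.142, -0.99, -0.0], [0.0, 0.0, -1.0]]
force: [0.3, -0.3, 2.8]
gripper_width: 0.0232
grasp_force: 39.5
```

```bash
python3 -c "
from h import *
go(.567,.0053,.15)"
```

```text
t17.60 pos [ 506.2 -308.2   20.6] yaw -81.8 tilt [0.0001 0.0001] F [ 0.3 -0.3  2.8] M [0.   0.08 0.07] w 0.0232 g 39.5
units [ 2.619 -7.54  -3.236] spin None q6 50.4
```

Request:
servo_tool --pt "0 0 -0.4 0" --pt "0 0 -1.1 0" --pt "0 0 -2 0" --pt "0 0 -2.8 0" --pt "0.2 -0.6 -3.24 0" --pt "0.5 -1.4 -3.24 0" --pt "0.8 -2.3 -3.24 0" --pt "1.1 -3.2 -3.24 0"

```text
clock: 18.4
tool_pos: [0.5316, -0.174, 0.1513]
ee_rot: [[0.99, 0.141, 0.001], [0.141, -0.99, -0.0], [0.001, 0.0, -1.0]]
force: [0.3, -0.2, -1.5]
gripper_width: 0.0228
grasp_force: 39.5
```

```bash
python3 -c "
from h import *
go(.567,.0053,.15,-81.8)"
```

```text
t18.40 pos [ 531.6 -174.   151.3] yaw -81.9 tilt [0.001  0.0004] F [ 0.3 -0.2 -1.5] M [-0.05  0.02  0.02] w 0.0228 g 39.5
units [ 1.508 -4.313  0.034] spin -0.01 q6 63.6
```

Request:
servo_tool --pt "0.35 -1 0 0" --pt "0.7 -2 0 0" --pt "1.05 -3 0 0" --pt "1.3 -3.7 0 0" --pt "1.45 -4.2 0 0" --pt "1.45 -4.2 0 0" --pt "1.45 -4.2 0 0"

```text
clock: 19.1
tool_pos: [0.5649, -0.0005, 0.1506]
ee_rot: [[0.99, 0.143, 0.0], [0.143, -0.99, -0.0], [0.0, 0.0, -1.0]]
force: [0.5, -1.2, -0.5]
gripper_width: 0.023
grasp_force: 39.5
```

```bash
python3 see.py 5; python3 -c "
from h import *
go(.567,.0053,.106,-81.8)
print(proj('side',(.567,.0053,.135)))"
```

```text
red 2 [316.  244.5] [0.5776 0.0076 0.0668]
t19.15 pos [564.9  -1.1 150.5] yaw -81.8 tilt [0.0001 0.0003] F [ 0.1 -0.3 -1.9] M [0.01 0.03 0.  ] w 0.0231 g 39.5
units [ 0.074 -0.151  1.113] spin -0.0 q6 81.6
(np.float64(310.2446291311246), np.float64(222.0606550542521))
```

View pics/s5.png

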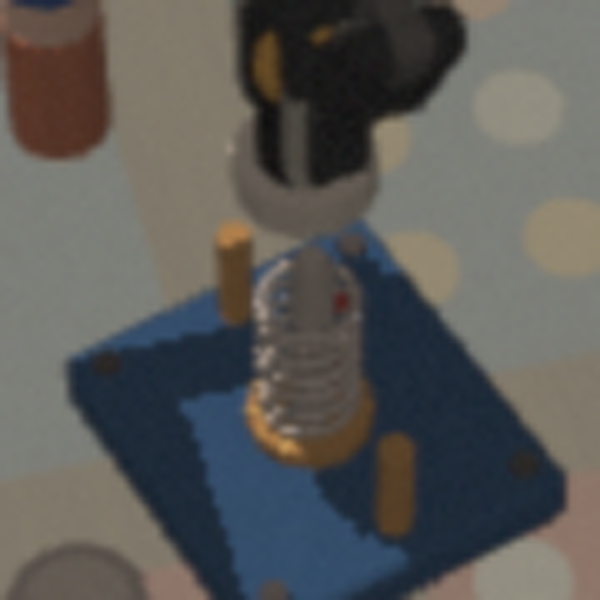

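Request:
servo_tool --pt "0.07 -0.15 0 0" --pt "0.07 -0.15 0 0" --pt "0.07 -0.15 0.2 0" --pt "0.07 -0.15 0.4 0" --pt "0.07 -0.15 0.6 0" --pt "0.07 -0.15 0.8 0" --pt "0.07 -0.15 0.9 0" --pt "0.07 -0.15 0.9 0"

```text
clock: 19.95
tool_pos: [0.5665, 0.0057, 0.1131]
ee_rot: [[0.99, 0.142, -0.002], [0.142, -0.99, -0.0], [-0.002, -0.0, -1.0]]
force: [-0.9, -0.4, -0.3]
gripper_width: 0.023
grasp_force: 39.5
```

Request:
servo_tool --pt "0 0 0.15 0" --pt "0 0 0.3 0" --pt "0 0 0.3 0"

```text
clock: 20.25
tool_pos: [0.5666, 0.0057, 0.1013]
ee_rot: [[0.99, 0.142, -0.001], [0.142, -0.99, -0.0], [-0.001, -0.0, -1.0]]
force: [-0.4, -0.1, -1.0]
gripper_width: 0.0231
grasp_force: 39.5
```

Request:
servo_tool --pt "0 0 0.1 0" --pt "0 0 0.15 0" --pt "0 0 0.15 0"

```text
clock: 20.55
tool_pos: [0.5668, 0.0057, 0.0958]
ee_rot: [[0.99, 0.142, -0.0], [0.142, -0.99, 0.0], [-0.0, -0.0, -1.0]]
force: [-0.0, 1.1, -1.0]
gripper_width: 0.0231
grasp_force: 39.5
```

```bash
python3 -c "
from h import *
go(.567,.0053,.0876,-81.8)"
```

```text
t20.55 pos [566.8   5.7  95.8] yaw -81.8 tilt [-0.0005 -0.0001] F [-0.   1.1 -1. ] M [-0.02  0.02 -0.05] w 0.0231 g 39.5
units [0.004 0.011 0.205] spin -0.0 q6 82.3
```

Request:
servo_tool --pt "0 0 0.04 0" --pt "0 0 0.08 0" --pt "0 0 0.12 0" --pt "0 0 0.15 0" --pt "0 0 0.15 0" --pt "0 0 0.15 0"

```text
clock: 21.15
tool_pos: [0.5672, 0.0057, 0.0903]
ee_rot: [[0.99, 0.142, 0.0], [0.142, -0.99, 0.0], [0.0, 0.0, -1.0]]
force: [-0.4, -0.6, 3.7]
gripper_width: 0.0232
grasp_force: 39.9
```

```bash
python3 -c "
from h import *
go(.567,.0053,.0876,-81.8)"
```

```text
t21.15 pos [567.2   5.7  90.3] yaw -81.8 tilt [0.0003 0.    ] F [-0.4 -0.6  3.7] M [ 0.06  0.06 -0.02] w 0.0232 g 39.9
units [-0.006  0.01   0.067] spin -0.0 q6 82.3
```

Request:
servo_tool --pt "0 0 0.02 0" --pt "0 0 0.02 0" --pt "0 0 0.02 0" --pt "0 0 0.02 0"

```text
clock: 21.55
tool_pos: [0.5672, 0.0057, 0.0894]
ee_rot: [[0.99, 0.142, 0.0], [0.142, -0.99, 0.0], [0.0, 0.0, -1.0]]
force: [0.3, 0.3, 3.9]
gripper_width: 0.023
grasp_force: 40.0
```

Request:
servo_tool --pt "0 0 -0.03 0" --pt "0 0 -0.06 0" --pt "0 0 -0.09 0" --pt "0 0 -0.09 0"

```text
clock: 21.95
tool_pos: [0.567, 0.0057, 0.0929]
ee_rot: [[0.99, 0.142, -0.0], [0.142, -0.99, -0.0], [-0.0, 0.0, -1.0]]
force: [-0.2, 0.1, 1.5]
gripper_width: 0.0228
grasp_force: 39.8
```

```bash
python3 -c "
from h import *
go(.567,.0053,.0935,-81.8)"
```

```text
t21.95 pos [567.    5.7  92.9] yaw -81.8 tilt [-0.  0.] F [-0.2  0.1  1.5] M [ 0.02 -0.09  0.02] w 0.0228 g 39.8
units [-0.001  0.01  -0.015] spin -0.0 q6 82.3
```

Request:
servo_tool --pt "0 0 -0.02 0" --pt "0 0 -0.02 0" --pt "0 0 -0.02 0"

```text
clock: 22.25
tool_pos: [0.5669, 0.0057, 0.0936]
ee_rot: [[0.99, 0.142, -0.0], [0.142, -0.99, -0.0], [-0.0, 0.0, -1.0]]
force: [1.2, -0.7, 0.2]
gripper_width: 0.0231
grasp_force: 39.7
```

Request:
servo_tool --pt "0 0 0 0" --pt "0 0 0 0" --pt "0 0 0 0" --pt "0 0 0 0" --pt "0 0 0 0" --pt "0 0 0 0" --pt "0 0 0 0" --claw 1

```text
clock: 22.95
tool_pos: [0.567, 0.0057, 0.0937]
ee_rot: [[0.99, 0.142, 0.0], [0.142, -0.99, -0.0], [-0.0, 0.0, -1.0]]
force: [0.7, -0.9, -0.1]
gripper_width: 0.0851
grasp_force: 0.0
```

Request:
servo_tool --pt "0 0 -0.4 0" --pt "0 0 -0.9 0" --pt "0 0 -1.5 0" --pt "0 0 -2.2 0" --pt "0 0 -2.9 0" --pt "0 0 -3.2 0" --pt "0 0 -3.2 0"

```text
clock: 23.65
tool_pos: [0.568, 0.0057, 0.2232]
ee_rot: [[0.99, 0.142, 0.003], [0.142, -0.99, -0.0], [0.003, 0.0, -1.0]]
force: [0.3, 0.5, 0.3]
gripper_width: 0.0853
grasp_force: 0.0
```

```bash
python3 see.py 6; python3 -c "
from h import *
z=np.load('s6.npz');P=cloud('side',z['d']);im=z['im']
m=(z['d']>0)&(np.hypot(P[...,0]-.567,P[...,1]-.003)<.02)&(P[...,2]>.112)&(P[...,2]<.14);print('headtop',P[m].mean(0),m.sum())
go(.567,.0053,.2)"
```

```text
headtop [0.56641142 0.00135724 0.12162375] 174
t23.70 pos [567.1   5.7 221.7] yaw -81.8 tilt [0.0008 0.0001] F [ 0.  -0.  -0.1] M [ 0.   -0.04 -0.03] w 0.0852 g 0.0
units [-0.005  0.01   0.541] spin None q6 82.3
```

View pics/s6.png

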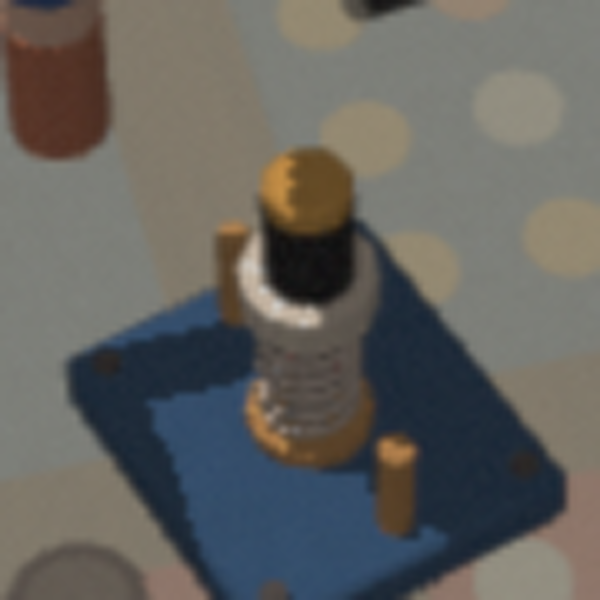

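The head stands upright on the spring, with its top at about 122 mm as expected. Collar home. Handing in.

```bash
python3 -c "
from cell import *
print(job_done())"
```

```text
the job is handed in; nothing more can be done
None
```

The press is reassembled and handed in: the spring's collar is home past both lugs. The head was pressed about 6 mm and now rests upright on the spring. I did not re-photograph the bystanders at the end, but nothing the arm did touched them as far as forces and pictures showed.

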